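# Bring three reagent bottles to one cap height

## Task

The three reagent bottles on the grey risers have been mixed up. Change them round so that all three caps end up level: the tallest bottle on the lowest riser, the medium one on the middle riser and the shortest on the highest, each upright, in the middle of its riser and let go. A bottle may wait on the flat black mat meanwhile; knock no bottle over, and do not disturb the beaker, the timer and the petri dish.

Things in the scene. Friction and masses are not known exactly. Their poses are not given: they have to be found in the camera images.
- tall_bottle: Amber bottle with a white cap, the tallest of the three bottles: 110 mm high in all, round body 52 mm in diameter with straight sides from the foot up to about 64 mm, then shoulder and a screw cap 35 mm wide. Closed, 120 g or a third more or less. Origin: centre of its underside; z up along its axis. At the start it stands upright on the middle riser, which is not its own, up to 9 mm off the centre.
- medium_bottle: White bottle with a white cap, the middle-sized of the three bottles: 86 mm high in all, round body 44 mm in diameter with straight sides from the foot up to about 50 mm, then shoulder and a screw cap 29 mm wide. Closed, 80 g or a third more or less. Origin: centre of its underside; z up along its axis. At the start it stands upright on the high riser, which is not its own, up to 9 mm off the centre.
- short_bottle: White bottle with a blue cap, the shortest of the three bottles: 70 mm high in all, round body 38 mm in diameter with straight sides from the foot up to about 41 mm, then shoulder and a screw cap 26 mm wide. Closed, 50 g or a third more or less. Origin: centre of its underside; z up along its axis. At the start it stands upright on the low riser, which is not its own, up to 9 mm off the centre.
- low_riser: Grey round pedestal, fixed to the bench, with a flat top 84 mm across (dark rubber pad, no rim) and a foot 92 mm across; the lowest of the three, 15 mm high. Origin: centre of its underside on the bench; z up, so the top is 15 mm above the origin.
- middle_riser: Grey round pedestal, fixed to the bench, with a flat top 84 mm across (dark rubber pad, no rim) and a foot 92 mm across; the middle of the three, 39 mm high. Origin: centre of its underside on the bench; z up, so the top is 39 mm above the origin.
- high_riser: Grey round pedestal, fixed to the bench, with a flat top 84 mm across (dark rubber pad, no rim) and a foot 92 mm across; the highest of the three, 55 mm high. Origin: centre of its underside on the bench; z up, so the top is 55 mm above the origin.
- spare_mat: Flat black round rubber mat fixed to the bench, 90 mm in diameter and 4 mm thick, empty at the start: a free spot to park a bottle. Origin: centre of its underside. The risers and the mat stand in any order at four places, centres at least 150 mm apart.
- beaker: Bystander, leave alone: clear plastic beaker, 57 mm wide, 70 mm high. Origin: centre of its underside.
- timer: Bystander, leave alone: small beige timer, 66 x 60 x 20 mm. Origin: centre of its underside.
- petri_dish: Bystander, leave alone: clear petri dish, 62 mm wide, 13 mm high. Origin: centre of its underside.

How it is judged:
At the end, for the whole second after the job is handed in: The tallest bottle stands on the lowest riser, the medium one on the middle riser and the shortest on the highest, each with its underside within 4 mm of the riser's top, its axis within 15 mm of the riser's centre, upright within 0.1 rad, at rest and released (horizontal distance between tall_bottle and low_riser below 0.015 m and z of tall_bottle in the frame of low_riser between 0.011 and 0.019 m and angle between each of tall_bottle, medium_bottle, short_bottle's own z axis and vertical below 0.1 rad and linear speed of each of tall_bottle, medium_bottle, short_bottle below 0.02 m/s and angular speed of each of tall_bottle, medium_bottle, short_bottle below 0.2 rad/s and horizontal distance between medium_bottle and middle_riser below 0.015 m and z of medium_bottle in the frame of middle_riser between 0.035 and 0.043 m and horizontal distance between short_bottle and high_riser below 0.015 m and z of short_bottle in the frame of high_riser between 0.051 and 0.059 m); the robot touches nothing.
It fails at once if a bottle is knocked over (leans more than 0.8 rad) (angle between any of tall_bottle, medium_bottle, short_bottle's own z axis and vertical above 0.8 rad).
It fails at once if the beaker, timer or petri dish is moved more than 20 mm or tipped over (distance of any of beaker, timer, petri_dish from where it was at the start of the episode above 0.02 m or angle between any of beaker, timer, petri_dish's own z axis and vertical above 0.6 rad).
It also fails if it takes over 112 s, if anything falls off the work surface, if the arm or the gripper's body presses on something with over 40 N, if the wrist force passes 120 N, or if a joint passes its speed limit or range.

## Robot

A 6-joint arm with a two-finger parallel gripper is mounted at the origin on a cart in front of the work surface, level with it; the furniture and walls round the work are solid. World frame = base frame: x ahead of the robot, y to its left, z up, the work surface at z = 0. Lengths are in m, angles in rad, forces in N, time in s.
With the tool pointing down it reaches from about 0.35 to 0.925 m from the base axis. Payload 6.4 kg.
Tool frame: the origin (TCP) lies at the very end of the fingers, on their centre line; the grasp point (between the pads) lies 19 mm behind it; z points along the fingers, x is the direction in which the jaws open and shut, and the axes are right-handed (so a half turn about z gives the same grasp; the last joint's range is limited). The gripper opens to 94 mm and grips with 3 to 60 N. Pads are 16 mm wide; open, the fingers measure 119 mm over their backs; the gripper's body (75 mm by 177 mm) begins 78 mm behind the grasp point.
Start: joints at [-1.508, 0.245, 1.558, -0, 1.339, -0.174], TCP at [0.152, -0.632, 0.185] pointing down, gripper open.
Joint ranges: [-3.13, 3.13], [-1.02, 2.26], [0.13, 2.54], [-0.95, 4.09], [0.21, 2.88], [-2.74, 2.74]. Speed limits (rad/s): [2.57, 2.57, 3.14, 3.14, 3.14, 3.14].

## Interface

Orientations are given as a unit quaternion [x, y, z, w].
In Python, from rig import status, imaging, job gives the robot as it stands.
- The arm moves only by the tool send_rows, never from a script. Its arguments are lists of equal length, an entry for each row: "hand": the finger opening in mm, from 0 to 94; "delta_pos": the shift along the world's x, y, z in mm, a list of three; "delta_rot": the turn, a rotation vector about the world's x, y, z in rad, a list of three. A call has 1 to 8 rows; each row is the pose to reach, as a shift and turn from the pose commanded when the call began; what a row does not reach only later rows make up. A row lasts 1/12 s, in which the tool goes at most 41.7 mm and 7.16 degrees, less where a joint would pass 70% of its speed; a pose out of reach is approached as far as the arm can. A call with a gripper value outside its range is refused whole. The fingers move at their own pace and stop on an object; the grip force is fixed at half the most. Time passes only in rows, so rows that repeat a pose let the fingers close. It gives the time, the measured TCP pose, the force and the opening at its end, in the units of the state.
- status.state(): the state, without advancing time (a new reading comes with each control period).
- imaging.snapshot(name): name is "side" or "top" or "wrist"; returns a dict with "color" (400x640x3 uint8, red, green, blue), "intrinsics" (3x3 intrinsics, pixels), "rvec" (rotation vector, rad) and "tvec" (3), from world to camera coordinates, as OpenCV has them; the wrist camera has in their place "hand_eye" (4x4, takes a point from camera to tool coordinates, whose origin is the TCP and whose axes are the tool frame's). Camera axes: x right, y down, z forward; pixel columns grow to the right and rows downward; lengths in m; the calibration is good to about 2 mm. The wrist camera is an equidistant fisheye: a pixel r from the principal point sees the ray r / f radians off the axis. A picture is of the moment at which its call begins: read the wrist's pose just before it. There is no depth.
- job.finish_job(): hands the job in, once; it reports no verdict.
The state is a dict: "t": time; "joint_pos": joint angles; "dq": joint speeds; "effort": joint torques, N m; "tool_pos": TCP position; "eef_rot": TCP orientation; "ft_force": force on the tool from outside, world axes, zero at the start; "ft_torque": the same for the moment, N m; "width": finger opening in m.
Only numpy, scipy, OpenCV 4.12 (cv2) and the standard library are available. Lean on these libraries where they do the work, as an engineer would, in place of code of your own. Each camera call takes 0.05 s, during which the arm holds its last target.

## Working session

There is one attempt and no reset: what is moved stays moved. The work goes in short steps, Python scripts to look and compute and a tool call to move; the robot and the scene stay as the last step left them, time stands still between calls to the robot, and variables do not carry over. Pictures are saved under pics/ and viewed, and the job is handed in when it is done.

Besides the shell and the picture viewer there is one more tool, called after "Request:" as name(argument=value, ...), one argument or row to a line, values as JSON. send_rows: Moves the arm, as the interface text tells. Its arguments: {"type":"object","properties":{"hand":{"type":"array"},"delta_pos":{"type":"array"},"delta_rot":{"type":"array"}},"required":["hand","delta_pos","delta_rot"]}

```bash
ls; mkdir -p pics; python3 - <<'E'
from rig import status, imaging
import cv2
print(status.state())
for n in ["side","top","wrist"]:
    s=imaging.snapshot(n); cv2.imwrite(f"pics/{n}0.png",s["color"][:,:,::-1])
    print(n,{k:v for k,v in s.items() if k!="color"})
E
```

```text
pics
{'t': 0.0, 'joint_pos': array([-1.50812041e+00,  2.45800052e-01,  1.55897597e+00, -2.54641354e-05,
        1.33868690e+00, -1.74086747e-01]), 'dq': array([ 0.00067698,  0.00055683,  0.00110322,  0.0009427 ,  0.00074442,
       -0.00056983]), 'effort': array([-2.11552306e-04, -4.15833771e+01, -3.14603269e+01,  6.84268749e-02,
        3.32803954e-02, -1.41909291e-04]), 'tool_pos': array([ 0.15242903, -0.63123265,  0.18347482]), 'eef_rot': array([ 7.85672158e-01, -6.18642373e-01, -6.32632247e-04, -6.88771480e-04]), 'ft_force': array([-0.76699486, -0.53364517,  0.29129931]), 'ft_torque': array([-0.02906917,  0.00757259,  0.0362994 ]), 'width': 0.09432837184218397}
side {'intrinsics': array([[472.12786032,   0.        , 317.64615383],
       [  0.        , 472.12786032, 194.11265939],
       [  0.        ,   0.        ,   1.        ]]), 'rvec': array([ 0.18797568, -2.71015644,  1.45873643]), 'tvec': array([0.58639656, 0.09521377, 1.1032918 ])}
top {'intrinsics': array([[502.86250849,   0.        , 321.29862281],
       [  0.        , 502.86250849, 194.42429128],
       [  0.        ,   0.        ,   1.        ]]), 'rvec': array([ 2.13688445, -2.12313253,  0.14178523]), 'tvec': array([0.00898802, 0.58326398, 1.25310625])}
wrist {'intrinsics': array([[309.70691629,   0.        , 320.71599927],
       [  0.        , 309.70691629, 203.0889794 ],
       [  0.        ,   0.        ,   1.        ]]), 'hand_eye': array([[ 9.99999575e-01,  6.34728361e-04,  6.68764540e-04,
        -1.25711327e-03],
       [-7.70518632e-04,  9.73647387e-01,  2.28057389e-01,
        -6.49258950e-02],
       [-5.06386354e-04, -2.28057807e-01,  9.73647462e-01,
        -1.98720291e-01],
       [ 0.00000000e+00,  0.00000000e+00,  0.00000000e+00,
         1.00000000e+00]])}
```

View pics/top0.png

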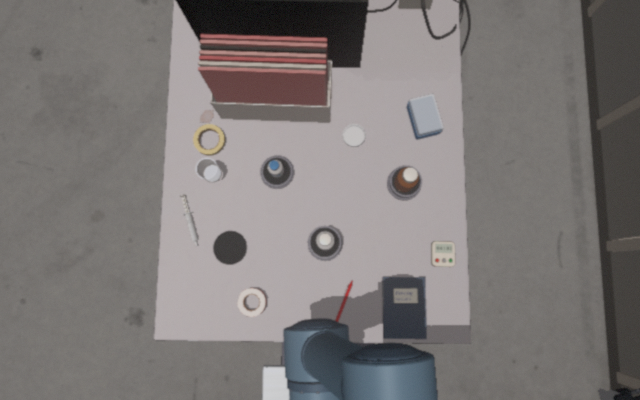

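View pics/side0.png

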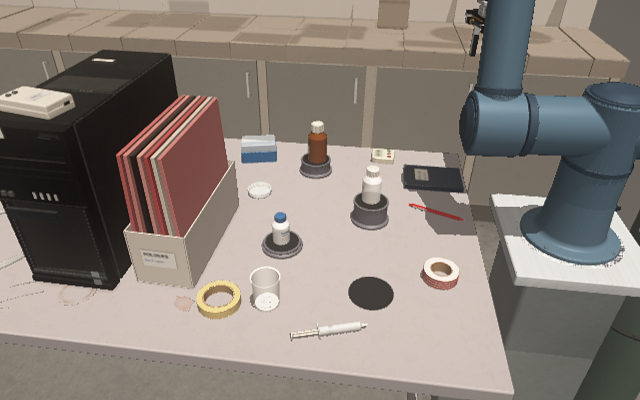

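View pics/wrist0.png

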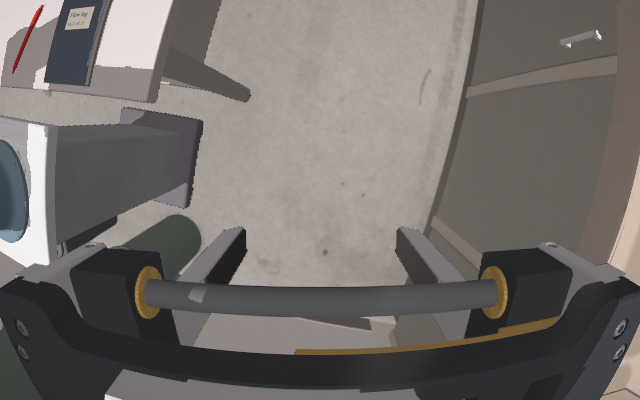

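The top view shows the short bottle (277,170) on the low riser, the tall one (406,178) on the middle riser and the medium one (324,241) on the high riser. The mat is at (230,247), the beaker at (210,170), the petri dish at (353,136) and the timer at (443,253). The wrist view shows only the floor and the edge of the table. I'll enlarge the stations next.

```bash
cat > h.py <<'E'
import numpy as np, cv2
def cam(s):
    R=cv2.Rodrigues(np.array(s["rvec"],float))[0]; return R,np.array(s["tvec"],float).ravel(),s["intrinsics"]
def proj(s,P):
    return cv2.projectPoints(np.atleast_2d(np.array(P,float)),np.array(s["rvec"]),np.array(s["tvec"]),s["intrinsics"],None)[0][:,0]
def ray(s,u,v,z):
    R,t,K=cam(s); d=R.T@np.linalg.inv(K)@np.array([u,v,1.]); c=-R.T@t
    return c+d*(z-c[2])/d[2]
E
python3 - <<'E'
import cv2,numpy as np
from rig import imaging
from h import *
T=imaging.snapshot("top");S=imaging.snapshot("side")
a=T["color"][100:280,180:470,::-1]
cv2.imwrite("pics/topz.png",cv2.resize(a,None,fx=2.7,fy=2.7,interpolation=cv2.INTER_CUBIC))
b=S["color"][110:320,230:430,::-1]
cv2.imwrite("pics/sidez.png",cv2.resize(b,None,fx=2.8,fy=2.8,interpolation=cv2.INTER_CUBIC))
for n,u,v,z in [("low",277,171.5,.015),("mid",405,182,.039),("high",324.5,242,.055),("mat",230,247,.004),("shortcap",275,165,.085),("tallcap",410,174,.149),("medcap",324.5,239.5,.141),("beaker",210,170,.0),("petri",353.5,136,.01),("timer",443,253,.02)]:
    print(n,ray(T,u,v,z).round(3), proj(S,ray(T,u,v,z)).round(1))
E
```

```text
low [0.649 0.132 0.015] [[284.2 240.2]]
mid [ 0.618 -0.204  0.039] [[318.3 159. ]]
high [0.46  0.003 0.055] [[372.6 200.3]]
mat [0.448 0.253 0.004] [[371.9 291.6]]
shortcap [0.652 0.13  0.085] [[282.3 214.1]]
tallcap [ 0.617 -0.2    0.149] [[318.7 123.5]]
medcap [0.461 0.002 0.141] [[375.  168.6]]
beaker [0.656 0.316 0.   ] [[262.8 305.4]]
petri [ 0.749 -0.072  0.01 ] [[262.1 189.5]]
timer [ 0.436 -0.301  0.02 ] [[383.9 153.2]]
```

View pics/topz.png

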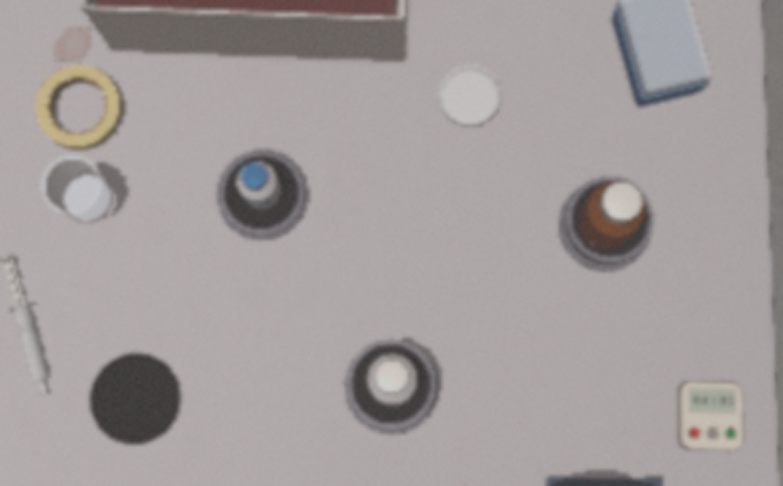

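View pics/sidez.png

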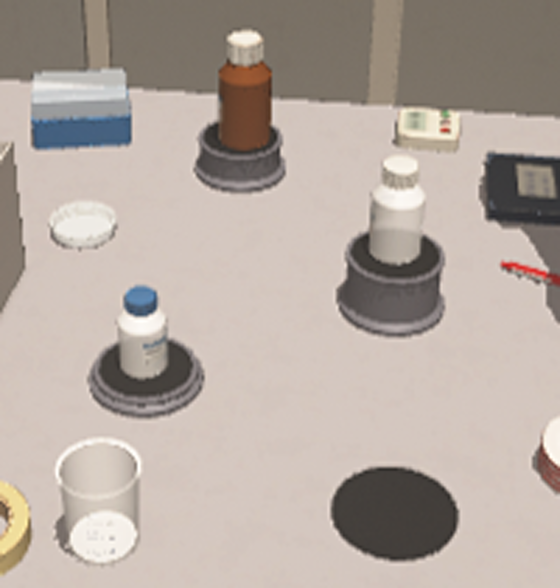

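Request:
send_rows(
  hand=[94, 94, 94, 94, 94, 94, 94, 94],
  delta_pos=[
    [0, 0, 40],
    [0, 0, 75],
    [15, 31, 75],
    [31, 63, 75],
    [46, 95, 75],
    [62, 127, 75],
    [77, 159, 75],
    [93, 190, 75],
  ],
  delta_rot=[
    [0, 0, 0],
    [0, 0, 0],
    [0, 0, 0],
    [0, 0, 0],
    [0, 0, 0],
    [0, 0, 0],
    [0, 0, 0],
    [0, 0, 0],
  ],
)

```text
t: 0.92
tool_pos: [0.2458, -0.4401, 0.2594]
eef_rot: [0.786, -0.619, -0.0, -0.0]
ft_force: [1.4, 0.6, 1.3]
width: 0.0938
```

Request:
send_rows(
  hand=[94, 94, 94, 94, 94, 94, 94, 94],
  delta_pos=[
    [15, 31, 0],
    [31, 63, 0],
    [46, 95, 0],
    [62, 127, 0],
    [77, 159, 0],
    [93, 190, 0],
    [108, 222, 0],
    [124, 254, 0],
  ],
  delta_rot=[
    [0, 0, 0],
    [0, 0, 0],
    [0, 0, 0],
    [0, 0, 0],
    [0, 0, 0],
    [0, 0, 0],
    [0, 0, 0],
    [0, 0, 0],
  ],
)

```text
t: 1.58
tool_pos: [0.3698, -0.1862, 0.2597]
eef_rot: [0.786, -0.619, 0.0, 0.0]
ft_force: [0.7, -0.7, -0.5]
width: 0.0942
```

Request:
send_rows(
  hand=[94, 94, 94, 94, 94, 94, 94, 94],
  delta_pos=[
    [15, 31, 0],
    [31, 63, 0],
    [46, 95, 0],
    [62, 127, 0],
    [77, 159, 0],
    [92, 190, 0],
    [92, 190, 0],
    [92, 190, 0],
  ],
  delta_rot=[
    [0, 0, 0],
    [0, 0, 0],
    [0, 0, 0],
    [0, 0, 0],
    [0, 0, 0],
    [0, 0, 0],
    [0, 0, 0],
    [0, 0, 0],
  ],
)

```text
t: 2.25
tool_pos: [0.4615, 0.0034, 0.2593]
eef_rot: [0.787, -0.617, -0.0, 0.0]
ft_force: [-0.1, -0.8, 0.0]
width: 0.094
```

```bash
cat >> h.py <<'E'
from scipy.spatial.transform import Rotation as Ro
def wray(st,s,u,v,z):
    K=s["intrinsics"];dx=u-K[0,2];dy=v-K[1,2];r=np.hypot(dx,dy);th=r/K[0,0]
    d=np.array([np.sin(th)*dx/r,np.sin(th)*dy/r,np.cos(th)]);H=s["hand_eye"]
    R=Ro.from_quat(st["eef_rot"]).as_matrix(); c=R@H[:3,3]+st["tool_pos"]; d=R@H[:3,:3]@d
    return c+d*(z-c[2])/d[2]
def wproj(st,s,P):
    R=Ro.from_quat(st["eef_rot"]).as_matrix();H=s["hand_eye"]
    p=(np.atleast_2d(P)-st["tool_pos"])@R; p=(p-H[:3,3])@H[:3,:3]
    r=np.hypot(p[:,0],p[:,1]); th=np.arctan2(r,p[:,2]);K=s["intrinsics"]
    return np.c_[K[0,2]+K[0,0]*th*p[:,0]/r,K[1,2]+K[0,0]*th*p[:,1]/r]
def circ(c,r,z):
    a=np.linspace(0,2*np.pi,60);return np.c_[c[0]+r*np.cos(a),c[1]+r*np.sin(a),0*a+z]
E
python3 - <<'E'
from rig import imaging,status
from h import *
st=status.state();s=imaging.snapshot("wrist")
im=s["color"][:,:,::-1].copy();cv2.imwrite("pics/w1raw.png",im)
C=dict(low=(.649,.132),mid=(.618,-.204),high=(.46,.003),mat=(.448,.253))
L=[(C["low"],.042,.015),(C["mid"],.042,.039),(C["high"],.042,.055),(C["mat"],.045,.004),((.652,.13),.013,.085),((.617,-.2),.0175,.149),((.461,.002),.0145,.141)]
def draw(im,f,col=(0,255,0)):
    im=cv2.resize(im,None,fx=1.25,fy=1.25)
    for c,r,z in L: cv2.polylines(im,[((f(circ(c,r,z))*1.25).round()).astype(int)],True,col,1)
    return im
cv2.imwrite("pics/w1.png",draw(im,lambda P:wproj(st,s,P)))
s2=imaging.snapshot("side");b=s2["color"][:,:,::-1].copy()
cv2.imwrite("pics/s1.png",draw(b,lambda P:proj(s2,P))[:, :700])
E
```

```text
(no output)
```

View pics/w1.png

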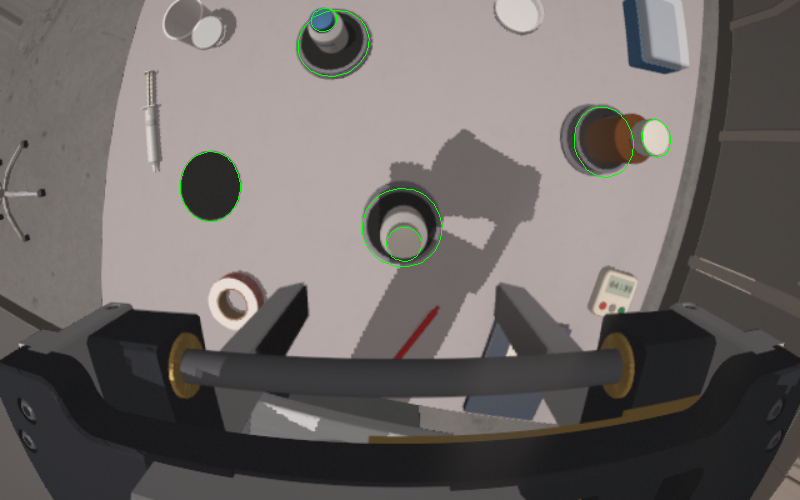

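View pics/s1.png

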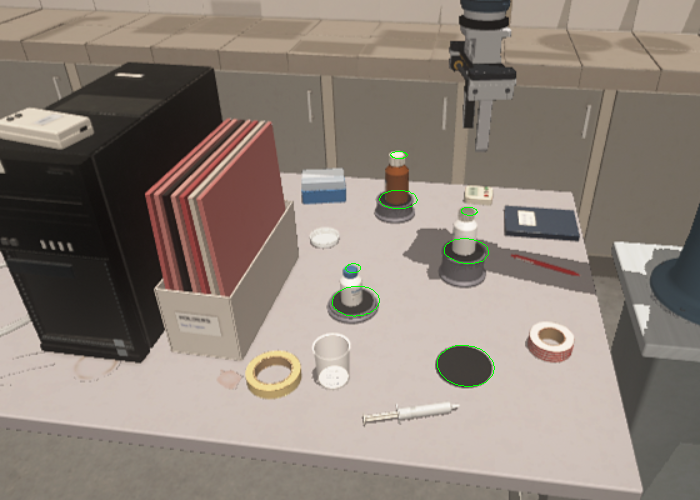

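The wrist overlay puts the mat, low riser, high riser and cap estimates within about 2 px. The side view shows a common shift of 2–3 px, which is within its calibration. The fingers are over the medium bottle, so I'm descending.

Request:
send_rows(
  hand=[94, 94, 94, 94, 94, 94, 94, 94],
  delta_pos=[
    [0, -1, -30],
    [0, -1, -60],
    [0, -1, -90],
    [0, -1, -120],
    [0, -1, -145],
    [0, -1, -167],
    [0, -1, -181],
    [0, -1, -188],
  ],
  delta_rot=[
    [0, 0, 0],
    [0, 0, 0],
    [0, 0, 0],
    [0, 0, 0],
    [0, 0, 0],
    [0, 0, 0],
    [0, 0, 0],
    [0, 0, 0],
  ],
)

```text
t: 3.02
tool_pos: [0.4596, 0.0, 0.0694]
eef_rot: [0.785, -0.62, -0.002, 0.001]
ft_force: [-0.2, -0.1, 0.4]
width: 0.0939
```

Request:
send_rows(
  hand=[70, 60, 40, 35, 35, 35, 35, 35],
  delta_pos=[
    [0, 0, 0],
    [0, 0, 0],
    [0, 0, 0],
    [0, 0, 0],
    [0, 0, 0],
    [0, 0, 0],
    [0, 0, 0],
    [0, 0, 0],
  ],
  delta_rot=[
    [0, 0, 0],
    [0, 0, 0],
    [0, 0, 0],
    [0, 0, 0],
    [0, 0, 0],
    [0, 0, 0],
    [0, 0, 0],
    [0, 0, 0],
  ],
)

```text
t: 3.68
tool_pos: [0.4616, 0.0012, 0.0718]
eef_rot: [0.786, -0.619, 0.0, -0.0]
ft_force: [-0.3, 0.1, 0.8]
width: 0.0444
```

Request:
send_rows(
  hand=[35, 35, 35, 35, 35, 35, 35, 35],
  delta_pos=[
    [0, 0, 10],
    [0, 0, 25],
    [0, 10, 35],
    [-2, 30, 40],
    [-4, 55, 40],
    [-5, 80, 40],
    [-6, 105, 40],
    [-7, 130, 40],
  ],
  delta_rot=[
    [0, 0, 0],
    [0, 0, 0],
    [0, 0, 0],
    [0, 0, 0],
    [0, 0, 0],
    [0, 0, 0],
    [0, 0, 0],
    [0, 0, 0],
  ],
)

```text
t: 4.35
tool_pos: [0.4543, 0.133, 0.1124]
eef_rot: [0.786, -0.619, 0.0, -0.0]
ft_force: [1.1, -0.4, -0.5]
width: 0.0424
```

Request:
send_rows(
  hand=[35, 35, 35, 35, 35, 35, 35, 35],
  delta_pos=[
    [-1, 25, 0],
    [-2, 50, 0],
    [-3, 75, 0],
    [-4, 95, 0],
    [-5, 110, 0],
    [-6, 118, 0],
    [-6, 122, 0],
    [-6, 122, 0],
  ],
  delta_rot=[
    [0, 0, 0],
    [0, 0, 0],
    [0, 0, 0],
    [0, 0, 0],
    [0, 0, 0],
    [0, 0, 0],
    [0, 0, 0],
    [0, 0, 0],
  ],
)

```text
t: 5.02
tool_pos: [0.4483, 0.2537, 0.1118]
eef_rot: [0.786, -0.618, 0.0, -0.0]
ft_force: [0.2, 0.4, -1.8]
width: 0.0426
```

```bash
cat > look.py <<'E'
import sys
from rig import imaging,status
from h import *
st=status.state();print(st["tool_pos"].round(4),st["width"])
for n in sys.argv[2:]:
    s=imaging.snapshot(n);cv2.imwrite(f"pics/{sys.argv[1]}_{n}.png",s["color"][:,:,::-1])
E
python3 look.py a wrist
```

```text
[0.4483 0.2537 0.1118] 0.04260280214527239
```

View pics/a_wrist.png

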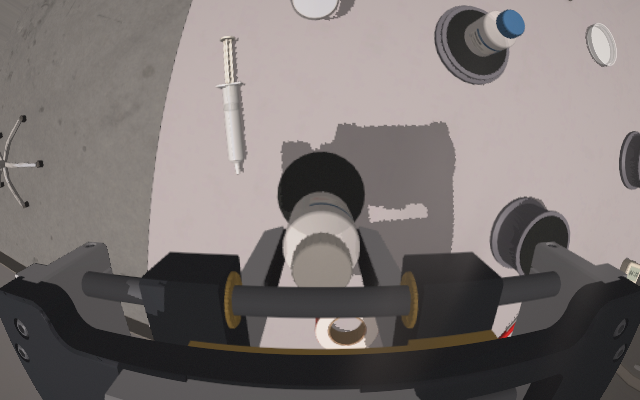

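The bottle hangs upright between the fingers at (320,255), with the mat below it at (320,190). I'm lowering it.

Request:
send_rows(
  hand=[35, 35, 35, 35, 35, 35, 35, 35],
  delta_pos=[
    [0, 0, -20],
    [0, 0, -40],
    [0, 0, -60],
    [0, 0, -75],
    [0, 0, -83],
    [0, 0, -87],
    [0, 0, -90],
    [0, 0, -90],
  ],
  delta_rot=[
    [0, 0, 0],
    [0, 0, 0],
    [0, 0, 0],
    [0, 0, 0],
    [0, 0, 0],
    [0, 0, 0],
    [0, 0, 0],
    [0, 0, 0],
  ],
)

```text
t: 5.73
tool_pos: [0.4488, 0.2529, 0.0218]
eef_rot: [0.786, -0.619, 0.0, -0.0]
ft_force: [-0.3, 0.2, -0.6]
width: 0.0426
```

Request:
send_rows(
  hand=[35, 94, 94, 94, 94, 94, 94, 94],
  delta_pos=[
    [0, 0, 0],
    [0, 0, 0],
    [0, 0, 0],
    [0, 0, 0],
    [0, 0, 0],
    [0, 0, 0],
    [0, 0, 0],
    [0, 0, 0],
  ],
  delta_rot=[
    [0, 0, 0],
    [0, 0, 0],
    [0, 0, 0],
    [0, 0, 0],
    [0, 0, 0],
    [0, 0, 0],
    [0, 0, 0],
    [0, 0, 0],
  ],
)

```text
t: 6.4
tool_pos: [0.4485, 0.2532, 0.0216]
eef_rot: [0.786, -0.619, -0.0, -0.0]
ft_force: [0.4, -0.3, 1.3]
width: 0.086
```

Request:
send_rows(
  hand=[94, 94, 94, 94, 94, 94, 94, 94],
  delta_pos=[
    [0, 0, 15],
    [0, 0, 45],
    [0, 0, 80],
    [0, 0, 120],
    [0, 0, 160],
    [0, 0, 180],
    [0, 0, 180],
    [0, 0, 180],
  ],
  delta_rot=[
    [0, 0, 0],
    [0, 0, 0],
    [0, 0, 0],
    [0, 0, 0],
    [0, 0, 0],
    [0, 0, 0],
    [0, 0, 0],
    [0, 0, 0],
  ],
)

```text
t: 7.07
tool_pos: [0.4491, 0.2533, 0.2026]
eef_rot: [0.786, -0.619, 0.001, -0.001]
ft_force: [-0.3, -0.2, -1.4]
width: 0.0938
```

```bash
python3 look.py b wrist
```

```text
[0.4491 0.2533 0.2026] 0.09382805716330093
```

View pics/b_wrist.png

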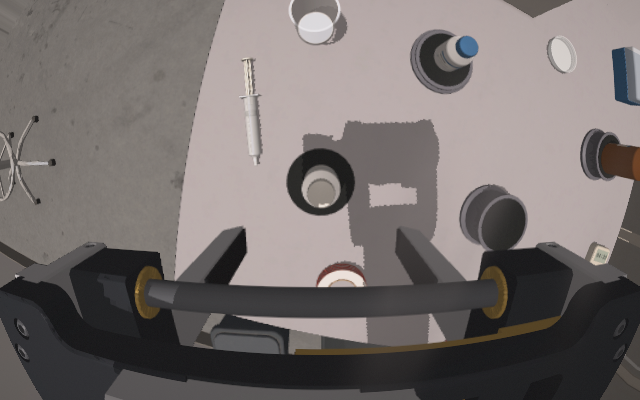

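The medium bottle stands on the mat at (320,190) and the high riser at (496,218) is clear. I'll measure the riser centres and the short bottle now.

```bash
python3 - <<'E'
from rig import imaging,status
from h import *
st=status.state();w=imaging.snapshot("wrist");T=imaging.snapshot("top");S=imaging.snapshot("side")
print(wray(st,w,498,221,.055).round(4),wray(st,w,466.5,46.5,.085).round(4),wray(st,w,443.5,60,.015).round(4))
# outer foot/dark hull in top view
g=cv2.cvtColor(T["color"],cv2.COLOR_RGB2GRAY)
for n,(u,v),z,r in [("low",(277,171),.015,.042),("mid",(405,181),.039,.042),("high",(324,242),.055,.042),("mat",(230,247),.004,.045)]:
    R=30;a=(g[v-R:v+R,u-R:u+R]<135).astype(np.uint8)
    c=max(cv2.findContours(a,0,2)[0],key=cv2.contourArea)
    (x,y),rad=cv2.minEnclosingCircle(c); x+=u-R;y+=v-R
    print(n,x,y,rad,ray(T,x,y,z*.4).round(4))
z=cv2.resize(T["color"][140:270,200:340,::-1],None,fx=5,fy=4.6,interpolation=cv2.INTER_NEAREST);cv2.imwrite("pics/tz2.png",z)
h=cv2.cvtColor(T["color"],cv2.COLOR_RGB2HSV);m=cv2.inRange(h,(95,120,60),(125,255,255));m[:, :255]=0;m[:,300:]=0;m[:140]=0;m[190:]=0
print("blue",cv2.moments(m,True)["m10"]/m.astype(bool).sum(),cv2.moments(m,True)["m01"]/m.astype(bool).sum())
E
```

```text
[0.4634 0.0192 0.055 ] [0.6473 0.1385 0.085 ] [0.6461 0.138  0.015 ]
low 276.97315406799316 171.80872535705566 16.49751853942871 [0.6503 0.1333 0.006 ]
mid 404.0472068786621 182.72928619384766 17.358230590820312 [ 0.6202 -0.205   0.0156]
high 325.60043716430664 242.12445449829102 18.05558204650879 [0.4618 0.0011 0.022 ]
mat 229.5 246.5 41.719398498535156 [0.4498 0.255  0.0016]
blue 272.0 166.0
```

View pics/tz2.png

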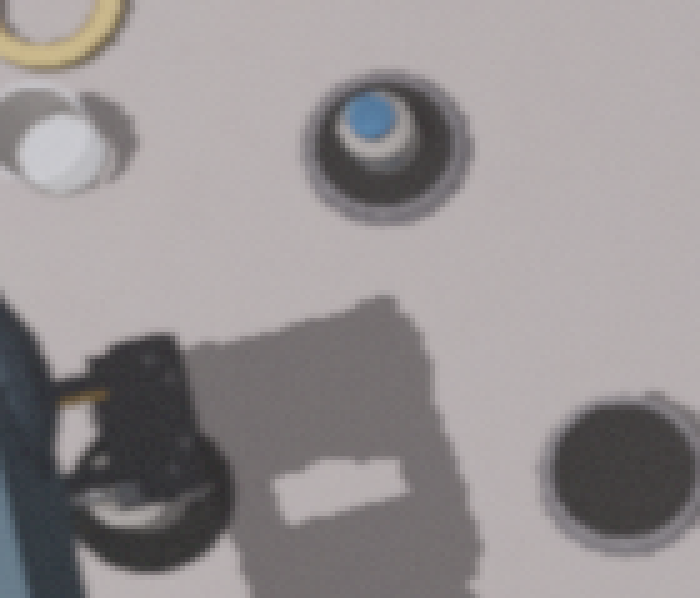

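```bash
python3 - <<'E'
from rig import imaging,status
from h import *
st=status.state();s=imaging.snapshot("wrist");T=imaging.snapshot("top")
im=s["color"][:,:,::-1].copy();im=cv2.resize(im[:280,240:640],None,fx=2,fy=2,interpolation=cv2.INTER_CUBIC)
L=[((.649,.132),.042,.015),((.46,.003),.042,.055),((.46,.003),.046,0),((.448,.253),.045,.004),((.652,.13),.013,.085),((.449,.2533),.0145,.09)]
for c,r,z in L: cv2.polylines(im,[((wproj(st,s,circ(c,r,z))-[240,0])*2).round().astype(int)],True,(0,255,0),1)
cv2.imwrite("pics/w2.png",im)
a=cv2.resize(T["color"][140:270,200:440,::-1],None,fx=3.3,fy=3.3,interpolation=cv2.INTER_CUBIC)
for c,r,z in L+[((.618,-.204),.042,.039),((.617,-.2),.0175,.149)]: cv2.polylines(a,[((proj(T,circ(c,r,z))-[200,140]+.5)*3.3-.5).round().astype(int)],True,(0,255,0),1)
cv2.imwrite("pics/t2.png",a)
E
```

```text
(no output)
```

View pics/w2.png

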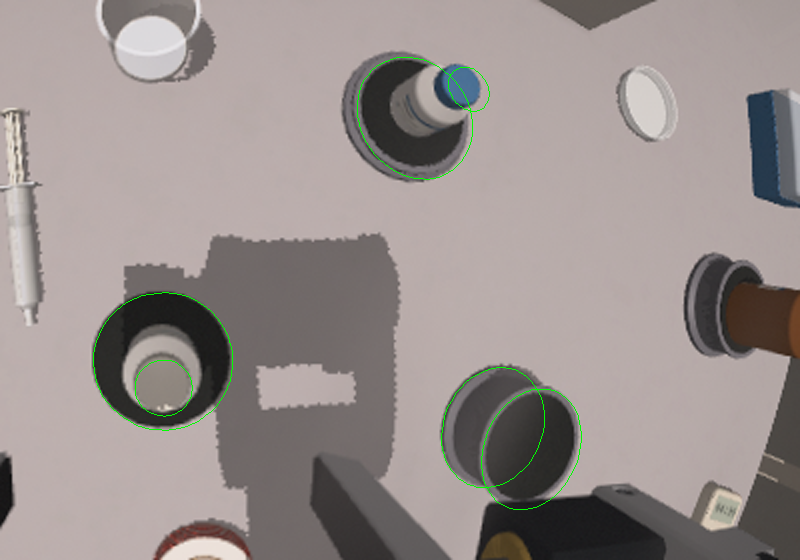

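View pics/t2.png

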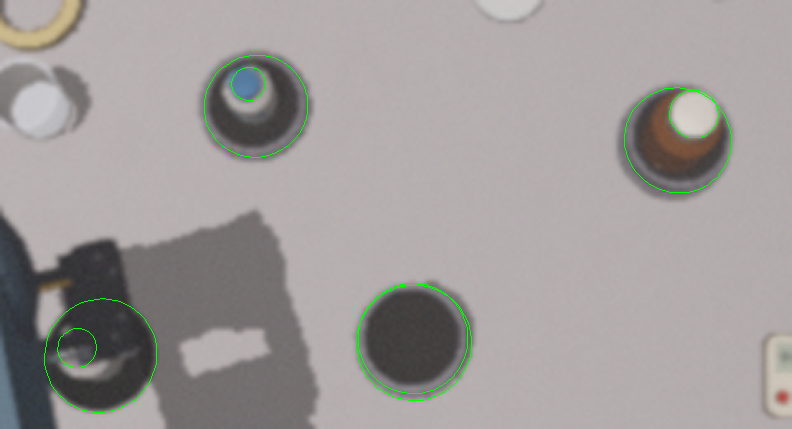

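The overlays agree on the high riser (.460, .003). The low riser and the blue cap sit about 3 mm further in +y in the wrist view than in the top view. I'm moving over the short bottle.

Request:
send_rows(
  hand=[94, 94, 94, 94, 94, 94, 94, 94],
  delta_pos=[
    [28, -17, 0],
    [57, -34, 0],
    [87, -52, 0],
    [117, -70, 0],
    [147, -88, 0],
    [177, -106, 0],
    [201, -120, 0],
    [201, -120, 0],
  ],
  delta_rot=[
    [0, 0, 0],
    [0, 0, 0],
    [0, 0, 0],
    [0, 0, 0],
    [0, 0, 0],
    [0, 0, 0],
    [0, 0, 0],
    [0, 0, 0],
  ],
)

```text
t: 8.03
tool_pos: [0.6522, 0.1299, 0.1997]
eef_rot: [0.784, -0.62, -0.0, 0.001]
ft_force: [0.3, 0.6, 0.2]
width: 0.0942
```

```bash
python3 - <<'E'
from rig import imaging,status
from h import *
st=status.state();s=imaging.snapshot("wrist");print(st["tool_pos"])
im=s["color"][:,:,::-1].copy();im=cv2.resize(im,None,fx=1.25,fy=1.25,interpolation=cv2.INTER_CUBIC)
L=[((.649,.134),.042,.015),((.649,.134),.046,.0),((.651,.132),.013,.085),((.618,-.204),.042,.039),((.46,.003),.042,.055)]
for c,r,z in L: cv2.polylines(im,[((wproj(st,s,circ(c,r,z)))*1.25).round().astype(int)],True,(0,255,0),1)
cv2.imwrite("pics/w3.png",im)
E
```

```text
[0.65224112 0.12986328 0.19971909]
```

View pics/w3.png

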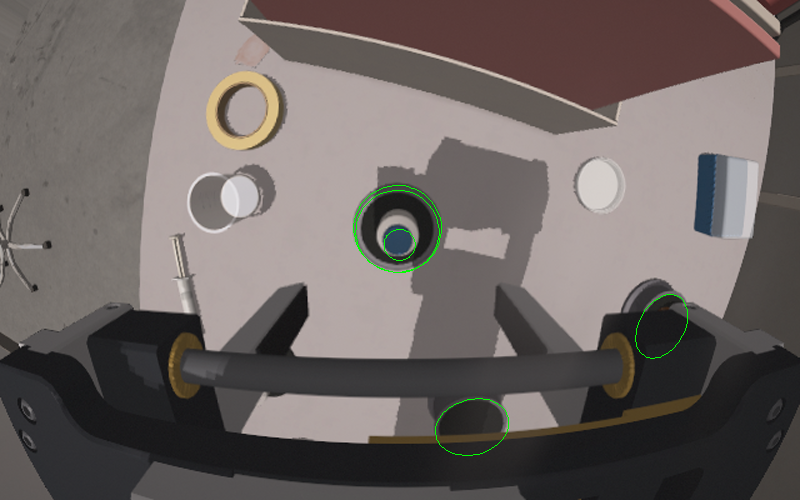

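The box front is well clear, and the blue cap at (398,241) lies on the prediction. I'm descending.

Request:
send_rows(
  hand=[94, 94, 94, 94, 94, 94, 94, 94],
  delta_pos=[
    [1, 1, -30],
    [2, 1, -60],
    [2, 1, -90],
    [2, 1, -118],
    [2, 1, -142],
    [2, 1, -160],
    [2, 1, -171],
    [2, 1, -176],
  ],
  delta_rot=[
    [0, 0, 0],
    [0, 0, 0],
    [0, 0, 0],
    [0, 0, 0],
    [0, 0, 0],
    [0, 0, 0],
    [0, 0, 0],
    [0, 0, 0],
  ],
)

```text
t: 8.75
tool_pos: [0.6491, 0.1349, 0.0232]
eef_rot: [0.786, -0.618, -0.002, 0.001]
ft_force: [-0.3, -0.6, 0.4]
width: 0.094
```

Request:
send_rows(
  hand=[70, 55, 40, 30, 30, 30, 30, 30],
  delta_pos=[
    [0, 0, 0],
    [0, 0, 0],
    [0, 0, 0],
    [0, 0, 0],
    [0, 0, 0],
    [0, 0, 0],
    [0, 0, 0],
    [0, 0, 0],
  ],
  delta_rot=[
    [0, 0, 0],
    [0, 0, 0],
    [0, 0, 0],
    [0, 0, 0],
    [0, 0, 0],
    [0, 0, 0],
    [0, 0, 0],
    [0, 0, 0],
  ],
)

```text
t: 9.42
tool_pos: [0.6516, 0.1341, 0.0257]
eef_rot: [0.786, -0.619, 0.0, -0.0]
ft_force: [-0.4, -0.4, -1.4]
width: 0.0442
```

Request:
send_rows(
  hand=[30, 30, 30, 30, 30, 30, 30, 30],
  delta_pos=[
    [0, 0, 0],
    [0, 0, 0],
    [0, 0, 10],
    [0, 0, 30],
    [0, 0, 55],
    [0, 0, 80],
    [0, 0, 90],
    [0, 0, 90],
  ],
  delta_rot=[
    [0, 0, 0],
    [0, 0, 0],
    [0, 0, 0],
    [0, 0, 0],
    [0, 0, 0],
    [0, 0, 0],
    [0, 0, 0],
    [0, 0, 0],
  ],
)

```text
t: 10.08
tool_pos: [0.6539, 0.1343, 0.1196]
eef_rot: [0.786, -0.619, 0.003, -0.002]
ft_force: [1.2, -0.2, -0.2]
width: 0.0366
```

```bash
python3 look.py c wrist
```

```text
[0.6539 0.1343 0.1196] 0.03662203350160495
```

View pics/c_wrist.png

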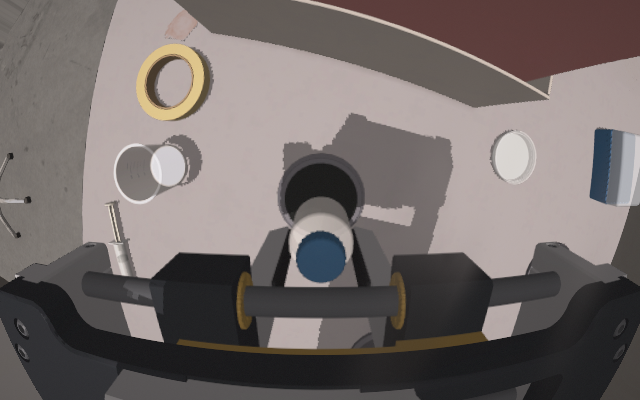

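The short bottle is held upright at (320,250), and the low riser below it is empty. I'm carrying it to the high riser.

Request:
send_rows(
  hand=[30, 30, 30, 30, 30, 30, 30, 30],
  delta_pos=[
    [-9, -6, 0],
    [-26, -18, 0],
    [-48, -33, 0],
    [-70, -48, 0],
    [-92, -63, 0],
    [-114, -78, 0],
    [-136, -93, 0],
    [-155, -107, 0],
  ],
  delta_rot=[
    [0, 0, 0],
    [0, 0, 0],
    [0, 0, 0],
    [0, 0, 0],
    [0, 0, 0],
    [0, 0, 0],
    [0, 0, 0],
    [0, 0, 0],
  ],
)

```text
t: 10.8
tool_pos: [0.4935, 0.0269, 0.1131]
eef_rot: [0.786, -0.619, -0.002, 0.001]
ft_force: [0.4, -0.5, -1.2]
width: 0.0366
```

Request:
send_rows(
  hand=[30, 30, 30, 30, 30, 30, 30, 30],
  delta_pos=[
    [-18, -12, 0],
    [-29, -19, 0],
    [-36, -24, 0],
    [-36, -24, 0],
    [-36, -24, 0],
    [-36, -24, 0],
    [-36, -24, 0],
    [-36, -24, 0],
  ],
  delta_rot=[
    [0, 0, 0],
    [0, 0, 0],
    [0, 0, 0],
    [0, 0, 0],
    [0, 0, 0],
    [0, 0, 0],
    [0, 0, 0],
    [0, 0, 0],
  ],
)

```text
t: 11.47
tool_pos: [0.4609, 0.0035, 0.1155]
eef_rot: [0.786, -0.618, -0.0, -0.0]
ft_force: [-0.8, -0.1, -0.1]
width: 0.0363
```

```bash
python3 look.py d wrist
```

```text
[0.4609 0.0035 0.1155] 0.03628454143121134
```

View pics/d_wrist.png

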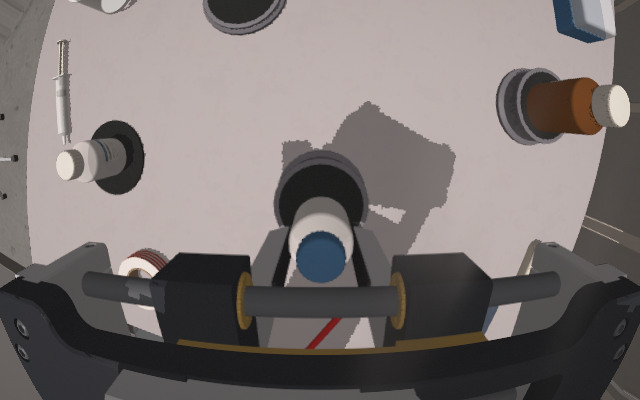

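The short bottle is held over the high riser's pad, centred in the column direction at about (321,200). I'm lowering and releasing.

Request:
send_rows(
  hand=[30, 30, 30, 30, 30, 30, 30, 30],
  delta_pos=[
    [0, 0, -10],
    [0, 0, -22],
    [0, 0, -33],
    [0, 0, -41],
    [0, 0, -45],
    [0, 0, -48],
    [0, 0, -49],
    [0, 0, -49],
  ],
  delta_rot=[
    [0, 0, 0],
    [0, 0, 0],
    [0, 0, 0],
    [0, 0, 0],
    [0, 0, 0],
    [0, 0, 0],
    [0, 0, 0],
    [0, 0, 0],
  ],
)

```text
t: 12.18
tool_pos: [0.4606, 0.0031, 0.0666]
eef_rot: [0.786, -0.619, 0.0, -0.0]
ft_force: [-0.2, -0.5, -0.4]
width: 0.0368
```

Request:
send_rows(
  hand=[30, 94, 94, 94, 94, 94, 94, 94],
  delta_pos=[
    [0, 0, 0],
    [0, 0, 0],
    [0, 0, 0],
    [0, 0, 0],
    [0, 0, 0],
    [0, 0, 0],
    [0, 0, 0],
    [0, 0, 0],
  ],
  delta_rot=[
    [0, 0, 0],
    [0, 0, 0],
    [0, 0, 0],
    [0, 0, 0],
    [0, 0, 0],
    [0, 0, 0],
    [0, 0, 0],
    [0, 0, 0],
  ],
)

```text
t: 12.85
tool_pos: [0.4605, 0.0031, 0.0666]
eef_rot: [0.786, -0.619, 0.0, -0.0]
ft_force: [0.1, -0.0, -0.1]
width: 0.0799
```

Request:
send_rows(
  hand=[94, 94, 94, 94, 94, 94, 94, 94],
  delta_pos=[
    [0, 0, 15],
    [0, 0, 45],
    [0, 0, 80],
    [0, 0, 120],
    [0, 0, 160],
    [0, 0, 190],
    [0, 0, 195],
    [0, 0, 195],
  ],
  delta_rot=[
    [0, 0, 0],
    [0, 0, 0],
    [0, 0, 0],
    [0, 0, 0],
    [0, 0, 0],
    [0, 0, 0],
    [0, 0, 0],
    [0, 0, 0],
  ],
)

```text
t: 13.52
tool_pos: [0.4619, 0.0028, 0.2642]
eef_rot: [0.786, -0.619, 0.002, -0.001]
ft_force: [-0.5, 0.5, -0.3]
width: 0.0938
```

```bash
python3 - <<'E'
from rig import imaging,status
from h import *
st=status.state();s=imaging.snapshot("wrist");print(st["tool_pos"])
im=s["color"][:,:,::-1].copy();im=cv2.resize(im,None,fx=1.25,fy=1.25,interpolation=cv2.INTER_CUBIC)
L=[((.650,.134),.042,.015),((.617,-.2),.0175,.149),((.618,-.204),.042,.039),((.618,-.204),.046,0),((.46,.003),.042,.055),((.46,.003),.013,.125)]
for c,r,z in L: cv2.polylines(im,[((wproj(st,s,circ(c,r,z)))*1.25).round().astype(int)],True,(0,255,0),1)
cv2.imwrite("pics/w4.png",im)
E
```

```text
[0.46186146 0.00281289 0.26419384]
```

View pics/w4.png

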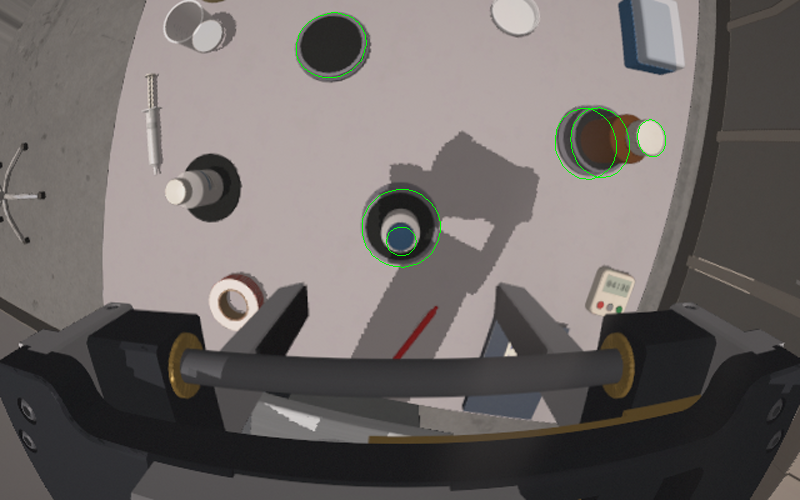

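The short bottle stands on the high riser with its cap at (400,236), within about 2 mm of the prediction. Next is the tall bottle.

Request:
send_rows(
  hand=[94, 94, 94, 94, 94, 94, 94, 94],
  delta_pos=[
    [22, -29, 0],
    [45, -58, 0],
    [67, -87, 0],
    [89, -116, 0],
    [112, -145, 0],
    [134, -174, 0],
    [156, -203, 0],
    [156, -203, 0],
  ],
  delta_rot=[
    [0, 0, 0],
    [0, 0, 0],
    [0, 0, 0],
    [0, 0, 0],
    [0, 0, 0],
    [0, 0, 0],
    [0, 0, 0],
    [0, 0, 0],
  ],
)

```text
t: 14.23
tool_pos: [0.6169, -0.2039, 0.2557]
eef_rot: [0.784, -0.62, -0.003, 0.001]
ft_force: [-0.4, -0.5, -0.9]
width: 0.0938
```

```bash
python3 - <<'E'
from rig import imaging,status
from h import *
st=status.state();s=imaging.snapshot("wrist");print(st["tool_pos"])
im=s["color"][:,:,::-1].copy();im=cv2.resize(im,None,fx=1.25,fy=1.25,interpolation=cv2.INTER_CUBIC)
L=[((.650,.134),.042,.015),((.617,-.2),.0175,.149),((.618,-.204),.042,.039),((.618,-.204),.046,0),((.46,.003),.042,.055),((.46,.003),.013,.125)]
for c,r,z in L: cv2.polylines(im,[((wproj(st,s,circ(c,r,z)))*1.25).round().astype(int)],True,(0,255,0),1)
cv2.imwrite("pics/w5.png",im)
E
```

```text
[ 0.61688835 -0.2039055   0.255702  ]
```

View pics/w5.png

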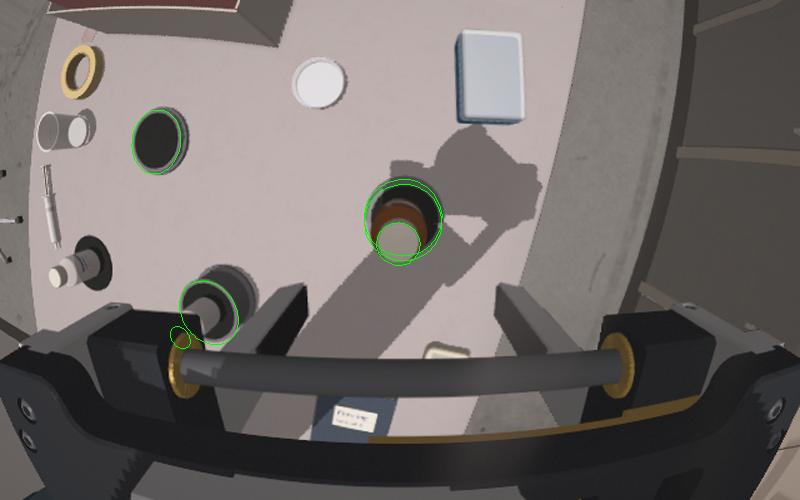

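The tall bottle's cap at (398,241) and the middle riser match the prediction. I'm descending.

Request:
send_rows(
  hand=[94, 94, 94, 94, 94, 94, 94, 94],
  delta_pos=[
    [0, 0, -30],
    [0, 0, -60],
    [0, 0, -92],
    [0, 0, -124],
    [0, 0, -152],
    [0, 0, -175],
    [0, 0, -190],
    [0, 0, -196],
  ],
  delta_rot=[
    [0, 0, 0],
    [0, 0, 0],
    [0, 0, 0],
    [0, 0, 0],
    [0, 0, 0],
    [0, 0, 0],
    [0, 0, 0],
    [0, 0, 0],
  ],
)

```text
t: 14.95
tool_pos: [0.6128, -0.1971, 0.0605]
eef_rot: [0.786, -0.618, -0.004, 0.001]
ft_force: [0.1, -0.2, 0.0]
width: 0.094
```

Request:
send_rows(
  hand=[75, 65, 55, 45, 40, 40, 40, 40],
  delta_pos=[
    [0, 0, 0],
    [0, 0, 0],
    [0, 0, 0],
    [0, 0, 0],
    [0, 0, 0],
    [0, 0, 0],
    [0, 0, 0],
    [0, 0, 0],
  ],
  delta_rot=[
    [0, 0, 0],
    [0, 0, 0],
    [0, 0, 0],
    [0, 0, 0],
    [0, 0, 0],
    [0, 0, 0],
    [0, 0, 0],
    [0, 0, 0],
  ],
)

```text
t: 15.62
tool_pos: [0.6169, -0.2003, 0.0662]
eef_rot: [0.786, -0.619, 0.001, -0.0]
ft_force: [-0.6, -1.0, 1.0]
width: 0.0506
```

Request:
send_rows(
  hand=[40, 40, 40, 40, 40, 40, 40, 40],
  delta_pos=[
    [0, 0, 0],
    [0, 0, 0],
    [0, 0, 8],
    [0, 0, 22],
    [0, 0, 38],
    [0, 0, 50],
    [0, 0, 55],
    [0, 0, 55],
  ],
  delta_rot=[
    [0, 0, 0],
    [0, 0, 0],
    [0, 0, 0],
    [0, 0, 0],
    [0, 0, 0],
    [0, 0, 0],
    [0, 0, 0],
    [0, 0, 0],
  ],
)

```text
t: 16.28
tool_pos: [0.6176, -0.2003, 0.1229]
eef_rot: [0.786, -0.619, 0.002, -0.0]
ft_force: [0.3, -1.0, -0.5]
width: 0.0501
```

```bash
python3 look.py e wrist
```

```text
[ 0.6176 -0.2003  0.1229] 0.05007649125527718
```

View pics/e_wrist.png

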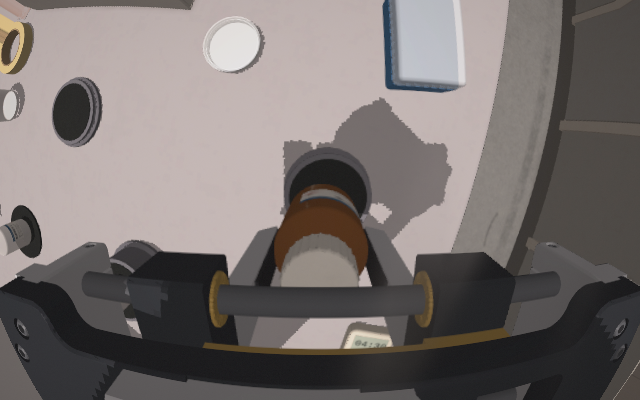

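The tall bottle is held upright at (321,245), and the middle riser below it is clear. I'm carrying it to the low riser.

Request:
send_rows(
  hand=[40, 40, 40, 40, 40, 40, 40, 40],
  delta_pos=[
    [0, 8, 0],
    [2, 23, 0],
    [5, 46, 0],
    [7, 70, 0],
    [9, 94, 0],
    [11, 118, 0],
    [14, 142, 0],
    [16, 166, 0],
  ],
  delta_rot=[
    [0, 0, 0],
    [0, 0, 0],
    [0, 0, 0],
    [0, 0, 0],
    [0, 0, 0],
    [0, 0, 0],
    [0, 0, 0],
    [0, 0, 0],
  ],
)

```text
t: 17.0
tool_pos: [0.6317, -0.0311, 0.1195]
eef_rot: [0.786, -0.618, -0.001, 0.0]
ft_force: [0.7, 0.8, -1.6]
width: 0.0499
```

Request:
send_rows(
  hand=[40, 40, 40, 40, 40, 40, 40, 40],
  delta_pos=[
    [2, 24, 0],
    [5, 48, 0],
    [7, 72, 0],
    [9, 96, 0],
    [11, 118, 0],
    [14, 138, 0],
    [15, 153, 0],
    [17, 163, 0],
  ],
  delta_rot=[
    [0, 0, 0],
    [0, 0, 0],
    [0, 0, 0],
    [0, 0, 0],
    [0, 0, 0],
    [0, 0, 0],
    [0, 0, 0],
    [0, 0, 0],
  ],
)

```text
t: 17.67
tool_pos: [0.6484, 0.1317, 0.1197]
eef_rot: [0.786, -0.618, -0.001, 0.0]
ft_force: [0.5, 1.2, -1.9]
width: 0.0506
```

Request:
send_rows(
  hand=[40, 40, 40, 40],
  delta_pos=[
    [0, 5, 0],
    [0, 5, 0],
    [0, 5, 0],
    [0, 5, 0],
  ],
  delta_rot=[
    [0, 0, 0],
    [0, 0, 0],
    [0, 0, 0],
    [0, 0, 0],
  ],
)

```text
t: 18.0
tool_pos: [0.6495, 0.1333, 0.1205]
eef_rot: [0.785, -0.619, 0.0, 0.0]
ft_force: [0.3, -0.7, -1.0]
width: 0.0506
```

```bash
python3 look.py f wrist
```

```text
[0.6495 0.1333 0.1205] 0.050617480820698134
```

View pics/f_wrist.png

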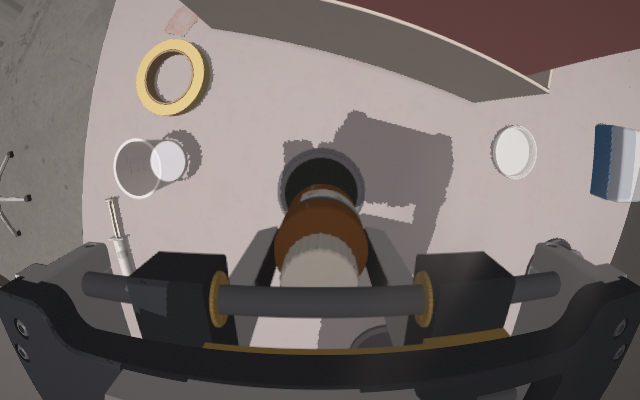

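The tall bottle is centred over the low riser's pad at column 321. I'm lowering it.

Request:
send_rows(
  hand=[40, 40, 40, 40, 40, 40, 40, 40],
  delta_pos=[
    [0, 0, -15],
    [0, 0, -32],
    [0, 0, -48],
    [0, 0, -62],
    [0, 0, -70],
    [0, 0, -75],
    [0, 0, -78],
    [0, 0, -78],
  ],
  delta_rot=[
    [0, 0, 0],
    [0, 0, 0],
    [0, 0, 0],
    [0, 0, 0],
    [0, 0, 0],
    [0, 0, 0],
    [0, 0, 0],
    [0, 0, 0],
  ],
)

```text
t: 18.72
tool_pos: [0.65, 0.1341, 0.0429]
eef_rot: [0.786, -0.619, 0.0, -0.0]
ft_force: [-0.5, 0.9, -1.9]
width: 0.0508
```

Request:
send_rows(
  hand=[40, 40, 94, 94, 94, 94, 94, 94],
  delta_pos=[
    [0, 0, 0],
    [0, 0, 0],
    [0, 0, 0],
    [0, 0, 0],
    [0, 0, 0],
    [0, 0, 0],
    [0, 0, 0],
    [0, 0, 0],
  ],
  delta_rot=[
    [0, 0, 0],
    [0, 0, 0],
    [0, 0, 0],
    [0, 0, 0],
    [0, 0, 0],
    [0, 0, 0],
    [0, 0, 0],
    [0, 0, 0],
  ],
)

```text
t: 19.38
tool_pos: [0.6496, 0.1341, 0.0427]
eef_rot: [0.786, -0.619, 0.0, -0.0]
ft_force: [-0.1, -0.3, 0.4]
width: 0.0868
```

Request:
send_rows(
  hand=[94, 94, 94, 94, 94, 94, 94, 94],
  delta_pos=[
    [0, 0, 3],
    [0, 0, 30],
    [0, 0, 65],
    [0, 0, 105],
    [0, 0, 145],
    [0, 0, 175],
    [0, 0, 185],
    [0, 0, 185],
  ],
  delta_rot=[
    [0, 0, 0],
    [0, 0, 0],
    [0, 0, 0],
    [0, 0, 0],
    [0, 0, 0],
    [0, 0, 0],
    [0, 0, 0],
    [0, 0, 0],
  ],
)

```text
t: 20.05
tool_pos: [0.6514, 0.1343, 0.2318]
eef_rot: [0.786, -0.619, 0.003, -0.002]
ft_force: [1.2, 0.0, -0.2]
width: 0.0936
```

Request:
send_rows(
  hand=[94, 94, 94, 94, 94, 94, 94, 94],
  delta_pos=[
    [-29, 17, 0],
    [-58, 35, 0],
    [-87, 52, 0],
    [-116, 70, 0],
    [-145, 88, 0],
    [-174, 105, 0],
    [-201, 120, 0],
    [-201, 120, 0],
  ],
  delta_rot=[
    [0, 0, 0],
    [0, 0, 0],
    [0, 0, 0],
    [0, 0, 0],
    [0, 0, 0],
    [0, 0, 0],
    [0, 0, 0],
    [0, 0, 0],
  ],
)

```text
t: 20.72
tool_pos: [0.4434, 0.2558, 0.2244]
eef_rot: [0.787, -0.617, -0.002, 0.002]
ft_force: [0.2, 0.6, 0.2]
width: 0.0937
```

```bash
cat > ov.py <<'E'
import sys
from rig import imaging,status
from h import *
st=status.state();s=imaging.snapshot("wrist");print(st["tool_pos"])
im=s["color"][:,:,::-1].copy();im=cv2.resize(im,None,fx=1.25,fy=1.25,interpolation=cv2.INTER_CUBIC)
L=eval(sys.argv[2])
for c,r,z in L: cv2.polylines(im,[((wproj(st,s,circ(c,r,z)))*1.25).round().astype(int)],True,(0,255,0),1)
cv2.imwrite(f"pics/{sys.argv[1]}.png",im)
E
python3 ov.py w6 "[((.650,.134),.042,.015),((.65,.134),.0175,.125),((.618,-.204),.042,.039),((.449,.253),.0145,.09),((.461,.003),.013,.125)]"
```

```text
[0.44337938 0.25577186 0.22438774]
```

View pics/w6.png

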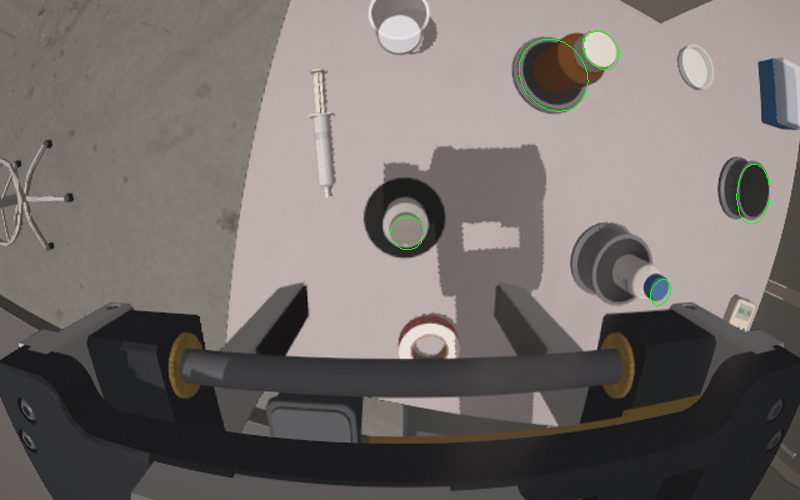

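The tall bottle stands on the low riser with its cap at (599,50), matching the prediction. The medium bottle on the mat, cap at (406,232), is unchanged. I'm descending to regrip it.

Request:
send_rows(
  hand=[94, 94, 94, 94, 94, 94, 94, 94],
  delta_pos=[
    [0, 0, -32],
    [0, 0, -65],
    [0, 0, -98],
    [0, 0, -131],
    [0, 0, -160],
    [0, 0, -183],
    [0, 0, -198],
    [0, 0, -205],
  ],
  delta_rot=[
    [0, 0, 0],
    [0, 0, 0],
    [0, 0, 0],
    [0, 0, 0],
    [0, 0, 0],
    [0, 0, 0],
    [0, 0, 0],
    [0, 0, 0],
  ],
)

```text
t: 21.43
tool_pos: [0.446, 0.2524, 0.018]
eef_rot: [0.785, -0.619, -0.002, 0.003]
ft_force: [-0.7, -0.1, -0.8]
width: 0.0941
```

Request:
send_rows(
  hand=[70, 60, 45, 35, 35, 35, 35, 35],
  delta_pos=[
    [0, 0, 0],
    [0, 0, 0],
    [0, 0, 0],
    [0, 0, 0],
    [0, 0, 0],
    [0, 0, 0],
    [0, 0, 0],
    [0, 0, 0],
  ],
  delta_rot=[
    [0, 0, 0],
    [0, 0, 0],
    [0, 0, 0],
    [0, 0, 0],
    [0, 0, 0],
    [0, 0, 0],
    [0, 0, 0],
    [0, 0, 0],
  ],
)

```text
t: 22.1
tool_pos: [0.4487, 0.2542, 0.0229]
eef_rot: [0.786, -0.619, 0.0, -0.0]
ft_force: [0.6, -1.9, 0.8]
width: 0.0443
```

Request:
send_rows(
  hand=[35, 35, 35, 35],
  delta_pos=[
    [0, 0, 0],
    [0, 0, 0],
    [0, 0, 0],
    [0, 0, 0],
  ],
  delta_rot=[
    [0, 0, 0],
    [0, 0, 0],
    [0, 0, 0],
    [0, 0, 0],
  ],
)

```text
t: 22.43
tool_pos: [0.4487, 0.2542, 0.0228]
eef_rot: [0.786, -0.619, 0.0, -0.0]
ft_force: [-0.7, -0.9, 1.7]
width: 0.043
```

Request:
send_rows(
  hand=[35, 35, 35, 35, 35, 35, 35, 35],
  delta_pos=[
    [0, 0, 8],
    [0, 0, 24],
    [0, 0, 46],
    [0, 0, 72],
    [0, 0, 98],
    [0, 0, 124],
    [0, 0, 145],
    [0, 0, 155],
  ],
  delta_rot=[
    [0, 0, 0],
    [0, 0, 0],
    [0, 0, 0],
    [0, 0, 0],
    [0, 0, 0],
    [0, 0, 0],
    [0, 0, 0],
    [0, 0, 0],
  ],
)

```text
t: 23.1
tool_pos: [0.4498, 0.2546, 0.181]
eef_rot: [0.786, -0.619, 0.001, -0.002]
ft_force: [-0.5, -0.3, -1.0]
width: 0.0429
```

Request:
send_rows(
  hand=[35, 35, 35, 35, 35, 35, 35, 35],
  delta_pos=[
    [3, -8, 0],
    [10, -24, 0],
    [18, -46, 0],
    [26, -70, 0],
    [35, -94, 0],
    [44, -118, 0],
    [53, -142, 0],
    [62, -166, 0],
  ],
  delta_rot=[
    [0, 0, 0],
    [0, 0, 0],
    [0, 0, 0],
    [0, 0, 0],
    [0, 0, 0],
    [0, 0, 0],
    [0, 0, 0],
    [0, 0, 0],
  ],
)

```text
t: 23.77
tool_pos: [0.5095, 0.0864, 0.1753]
eef_rot: [0.786, -0.619, -0.001, 0.001]
ft_force: [0.2, -0.5, -0.7]
width: 0.0426
```

Request:
send_rows(
  hand=[35, 35, 35, 35, 35, 35, 35, 35],
  delta_pos=[
    [9, -24, 0],
    [18, -48, 0],
    [27, -72, 0],
    [36, -96, 0],
    [45, -120, 0],
    [54, -144, 0],
    [63, -168, 0],
    [72, -192, 0],
  ],
  delta_rot=[
    [0, 0, 0],
    [0, 0, 0],
    [0, 0, 0],
    [0, 0, 0],
    [0, 0, 0],
    [0, 0, 0],
    [0, 0, 0],
    [0, 0, 0],
  ],
)

```text
t: 24.43
tool_pos: [0.5813, -0.1053, 0.175]
eef_rot: [0.786, -0.619, -0.002, 0.001]
ft_force: [0.5, 0.1, -1.4]
width: 0.0427
```

Request:
send_rows(
  hand=[35, 35, 35, 35, 35, 35, 35, 35],
  delta_pos=[
    [9, -24, 0],
    [18, -48, 0],
    [26, -70, 0],
    [32, -86, 0],
    [35, -96, 0],
    [35, -100, 0],
    [35, -100, 0],
    [35, -100, 0],
  ],
  delta_rot=[
    [0, 0, 0],
    [0, 0, 0],
    [0, 0, 0],
    [0, 0, 0],
    [0, 0, 0],
    [0, 0, 0],
    [0, 0, 0],
    [0, 0, 0],
  ],
)

```text
t: 25.1
tool_pos: [0.6168, -0.2032, 0.1767]
eef_rot: [0.786, -0.619, -0.001, 0.0]
ft_force: [0.2, -0.6, -0.4]
width: 0.0426
```

```bash
python3 ov.py w7 "[((.618,-.204),.042,.039),((.618,-.204),.046,0)]"
```

```text
[ 0.61683874 -0.20318657  0.17674013]
```

View pics/w7.png

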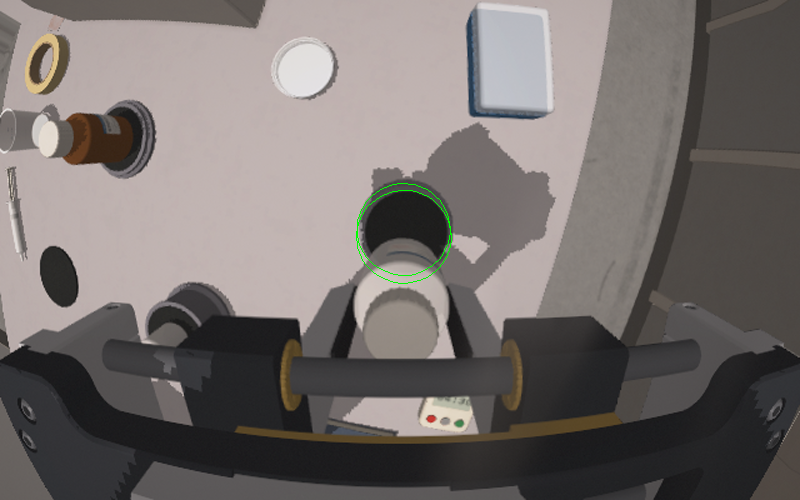

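The riser pad at (405,232) agrees with the estimate within about 2 mm, and the bottle is upright. I'm lowering it.

Request:
send_rows(
  hand=[35, 35, 35, 35, 35, 35, 35, 35],
  delta_pos=[
    [1, -1, -20],
    [1, -1, -42],
    [1, -1, -64],
    [1, -1, -84],
    [1, -1, -99],
    [1, -1, -107],
    [1, -1, -110],
    [1, -1, -110],
  ],
  delta_rot=[
    [0, 0, 0],
    [0, 0, 0],
    [0, 0, 0],
    [0, 0, 0],
    [0, 0, 0],
    [0, 0, 0],
    [0, 0, 0],
    [0, 0, 0],
  ],
)

```text
t: 25.82
tool_pos: [0.6185, -0.2045, 0.0674]
eef_rot: [0.786, -0.618, -0.0, 0.0]
ft_force: [-0.1, -0.1, -0.9]
width: 0.0427
```

Request:
send_rows(
  hand=[35, 35, 35],
  delta_pos=[
    [0, 0, 0],
    [0, 0, 0],
    [0, 0, 0],
  ],
  delta_rot=[
    [0, 0, 0],
    [0, 0, 0],
    [0, 0, 0],
  ],
)

```text
t: 26.07
tool_pos: [0.6193, -0.2053, 0.069]
eef_rot: [0.786, -0.619, 0.001, -0.0]
ft_force: [-0.3, -0.0, -1.0]
width: 0.043
```

Request:
send_rows(
  hand=[35, 35, 35, 35, 35, 35, 35],
  delta_pos=[
    [-1, 1, -3],
    [-1, 1, -6],
    [-1, 1, -8],
    [-1, 1, -9],
    [-1, 1, -9],
    [-1, 1, -9],
    [-1, 1, -9],
  ],
  delta_rot=[
    [0, 0, 0],
    [0, 0, 0],
    [0, 0, 0],
    [0, 0, 0],
    [0, 0, 0],
    [0, 0, 0],
    [0, 0, 0],
  ],
)

```text
t: 26.65
tool_pos: [0.6175, -0.2039, 0.0586]
eef_rot: [0.786, -0.619, 0.0, -0.0]
ft_force: [-0.4, -0.5, -1.1]
width: 0.0427
```

Request:
send_rows(
  hand=[94, 94, 94, 94, 94, 94, 94, 94],
  delta_pos=[
    [0, 0, 0],
    [0, 0, 0],
    [0, 0, 0],
    [0, 0, 0],
    [0, 0, 0],
    [0, 0, 0],
    [0, 0, 0],
    [0, 0, 3],
  ],
  delta_rot=[
    [0, 0, 0],
    [0, 0, 0],
    [0, 0, 0],
    [0, 0, 0],
    [0, 0, 0],
    [0, 0, 0],
    [0, 0, 0],
    [0, 0, 0],
  ],
)

```text
t: 27.32
tool_pos: [0.617, -0.2037, 0.061]
eef_rot: [0.786, -0.619, -0.001, 0.0]
ft_force: [-0.1, -0.0, -1.0]
width: 0.092
```

Request:
send_rows(
  hand=[94, 94, 94, 94, 94, 94, 94, 94],
  delta_pos=[
    [0, 0, 20],
    [0, 0, 50],
    [0, 0, 85],
    [0, 0, 125],
    [0, 0, 160],
    [0, 0, 190],
    [0, 0, 200],
    [0, 0, 200],
  ],
  delta_rot=[
    [0, 0, 0],
    [0, 0, 0],
    [0, 0, 0],
    [0, 0, 0],
    [0, 0, 0],
    [0, 0, 0],
    [0, 0, 0],
    [0, 0, 0],
  ],
)

```text
t: 27.98
tool_pos: [0.619, -0.2046, 0.2654]
eef_rot: [0.786, -0.619, 0.003, -0.001]
ft_force: [-0.6, 0.0, 0.5]
width: 0.0943
```

Request:
send_rows(
  hand=[94, 94, 94, 94, 94, 94, 94, 94],
  delta_pos=[
    [-30, -10, 0],
    [-60, -20, 0],
    [-90, -30, 0],
    [-120, -40, 0],
    [-145, -50, 0],
    [-160, -60, 0],
    [-160, -60, 0],
    [-160, -60, 0],
  ],
  delta_rot=[
    [0, 0, 0],
    [0, 0, 0],
    [0, 0, 0],
    [0, 0, 0],
    [0, 0, 0],
    [0, 0, 0],
    [0, 0, 0],
    [0, 0, 0],
  ],
)

```text
t: 28.65
tool_pos: [0.4565, -0.2635, 0.2591]
eef_rot: [0.785, -0.619, -0.002, -0.0]
ft_force: [-0.2, 1.0, -0.6]
width: 0.0945
```

```bash
L="[((.650,.134),.042,.015),((.65,.134),.0175,.125),((.618,-.204),.042,.039),((.618,-.204),.0145,.125),((.461,.003),.042,.055),((.461,.003),.013,.125)]"
python3 ov.py w8 "$L"; python3 - <<E
from rig import imaging
from h import *
L=$L
for n,(x0,x1,y0,y1) in dict(top=(190,460,100,280),side=(220,430,100,320)).items():
    s=imaging.snapshot(n);f=2.8 if n=="top" else 2.7
    a=cv2.resize(s["color"][y0:y1,x0:x1,::-1],None,fx=f,fy=f,interpolation=cv2.INTER_CUBIC)
    if n=="top":
        for c,r,z in L: cv2.polylines(a,[((proj(s,circ(c,r,z))-[x0,y0]+.5)*f-.5).round().astype(int)],True,(0,255,0),1)
    cv2.imwrite(f"pics/end_{n}.png",a)
E
```

```text
[ 0.45645744 -0.26347187  0.25912845]
```

View pics/end_top.png

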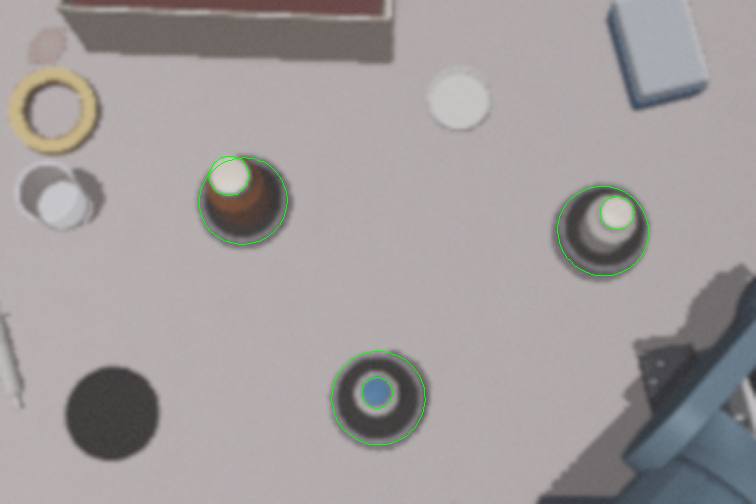

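View pics/end_side.png

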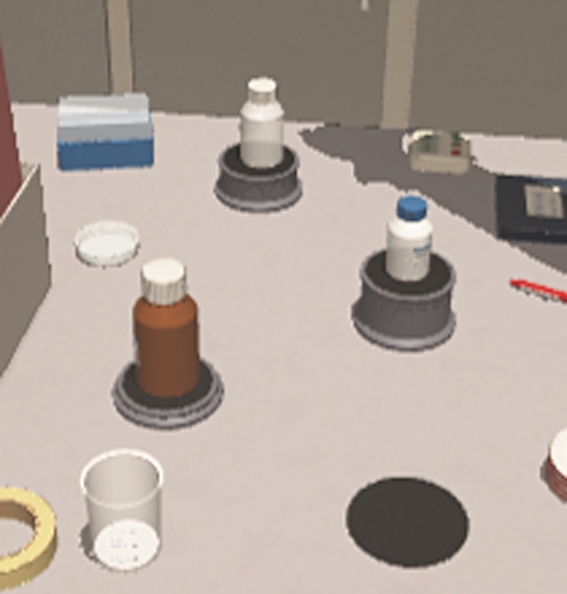

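View pics/w8.png

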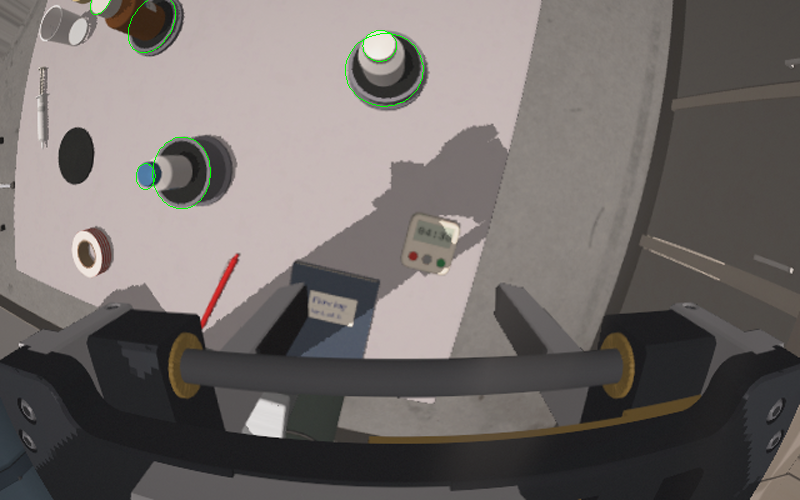

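The final top view has the caps at (230,176) for tall, (617,212) for medium and (377,391) for short, all inside their predicted circles. The side view shows all three upright and centred, with the beaker, dish and timer where they were. The gripper is well clear, so I'm handing in.

```bash
python3 -c "
from rig import job;print(job.finish_job())"
```

```text
the job is handed in; nothing more can be done
None
```

I moved all three bottles to their risers and handed the job in after about 29 s of robot time. The medium bottle waited on the mat, the short one went to the high riser, the tall one to the low riser, and then the medium one to the middle riser.

- **Placement:** In the last top and wrist pictures all three caps lie on the circles predicted for bottles centred on their risers, to about 2–3 mm. The side view shows the bottles upright.
- **Release and bystanders:** The gripper was open and well clear, forces stayed at 2 N or less, and the beaker, timer and petri dish look unmoved.
- **Disagreements:** The side camera showed a steady 2–3 px offset from the top camera. For the low riser, the wrist and top cameras differed by about 3 mm. Both are small against the 15 mm tolerance. One early hand-picked wrist reading of the high riser was 17 mm off. I dropped it after the overlays in the top and wrist views agreed with the original estimate.
- **Not measured:** I did not measure the bottles' tilt or seating height; I judged those from the pictures and from the tool height at release.

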